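# Show the sample box

### The arm

A 6-joint arm with a two-finger parallel gripper is mounted at the origin on a cart in front of the work surface, level with it; the furniture and walls round the work are solid. World frame = base frame: x ahead of the robot, y to its left, z up, the work surface at z = 0. Lengths are in m, angles in degrees, forces in N, time in s.
With the tool pointing down it reaches from about 0.25 to 0.725 m from the base axis. Payload 9.7 kg.
Tool frame: the origin (TCP) lies midway between the tips of the shut fingers; the grasp point (between the pads) lies bot.hold_point_z behind it (bot.hold_point_z is the distance from the TCP to the grasp point, in m); z points along the fingers, y is the line along which they close (so a half turn about z gives the same grasp; the last joint's range is limited). The gripper opens to 85 mm and grips with 20 to 120 N. Pads are 22 mm wide; open, the fingers measure 114 mm over their backs; the gripper's body (76 mm by 85 mm) begins 54 mm behind the grasp point. The pads swing forward as they close: fully open they stand 13 mm farther back than shut.
Start: joints at [-70.703, 4.979, 10.078, 95.1, 0, 90], TCP at [0.182, -0.519, 0.231] pointing down, gripper open.
Joint ranges: [-179.16, 179.16], [-48.56, 103.87], [-65.8, 70.77], [-126.05, 130.52], [-82.76, 87.17], [-180, 180]. Speed limits (degrees/s): [127.2, 127.2, 147.25, 180, 180, 180].

### API

Orientations are given as [roll, pitch, yaw] about the fixed x, y, z axes, in that order (R = Rz(yaw) Ry(pitch) Rx(roll)).
In Python, from workcell import bot, camera, camera_model, ticket gives the robot as it stands.
- The arm moves only by the tool send_rows, never from a script. Its argument "targets" is text: rows parted by semicolons, each of 5 numbers parted by spaces: the shift along the tool's x, y, z in mm, then the turn about the tool's z in degrees, then the closure in counts, from 0 (fully open) to 255 (shut). A call has 1 to 20 rows; each row is the pose to reach, as a shift and turn from the pose commanded when the call began, along the tool's axes at that moment; what a row does not reach only later rows make up. A row lasts 1/8 s, in which the tool goes at most 62.5 mm and 10.7 degrees, less where a joint would pass 70% of its speed; a pose out of reach is approached as far as the arm can. A call with a gripper value outside its range is refused whole. The fingers move at their own pace and stop on an object; "newtons" is the grip in N (left out, the last holds). Time passes only in rows, so rows that repeat a pose let the fingers close. It gives the time, the measured TCP pose, the force, the opening and the grip force at its end, in the units of the state.
- bot.get_obs(): the state, without advancing time (a new reading comes with each control period).
- camera(name): name is "side" or "top"; returns the picture (400x640x3 uint8, blue, green, red); there is no depth.
- camera_model(name): a dict with "K" (3x3 intrinsics, pixels), "pose" (4x4, takes a point from camera to world coordinates). Camera axes: x right, y down, z forward; pixel columns grow to the right and rows downward; lengths in m; the calibration is good to about 2 mm. A picture is of the moment at which its call begins. camera_model takes no time and is no camera call.
- ticket.job_done(): hands the job in; it is judged then, once.
The state is a dict: "time": time; "q": joint angles; "qd": joint speeds; "joint_efforts": joint torques, N m; "ee_pos": TCP position; "tcp_rot": TCP orientation; "wrist_force": force on the tool from outside, world axes, zero at the start; "torque": the same for the moment, N m; "opening": finger opening in m; "grasp_force": force on a finger pad.
Only numpy, scipy, OpenCV 4.12 (cv2) and the standard library are available. Lean on these libraries where they do the work, as an engineer would, in place of code of your own. Each camera call takes 0.05 s, during which the arm holds its last target. There are 200 camera calls.

### The job

A pot of gouache has been left standing on the lid of the wooden sample box: lift it off and set it down upright on the blank panel that lies beside the box. Then raise the box's lid by the pull on its front edge and hold it open at 60 degrees from closed, so that a customer can look in; do not let the lid drop. Finish while still holding the lid there, and leave the other things where they are.

Things in the scene. Friction and masses are not known exactly. Their poses are not given: they have to be found in the camera images.
- sample_box: brown wooden box with a hinged lid, fixed to the bench; 140 mm deep (x) x 180 mm wide (y) x 70 mm high without the lid. Origin: centre of its underside, on the bench; x points from the pull side to the hinge side, y along the hinge, z up.
- lid (a joint): angle of the box's lid, rad: 0 closed, grows as the front edge rises, 1.9 at the stop; 60 degrees is 1.047. The lid is a wooden board 146 x 186 x 10 mm, 0.18 to 0.35 kg, hinged on the box's far top edge. Its hinge has slight damping and no friction: let go below about 80 degrees it falls shut.
- lid_hinge (a point): point on the hinge axis, at its middle: 70 mm from the box's origin along the box's x and 70 mm above its underside. The axis runs along the box's y.
- lid_pull (a point): grip point on the lid's pull: a brass tongue 14 mm wide (box y), 10 mm thick, sticking 40 mm out of the middle of the lid's front edge in the lid's plane. The point is at mid thickness, 27 mm from the lid's edge; with the lid closed, 170 mm from the hinge axis toward box -x, 5 mm above it, 75 mm above the bench. Pinched across its 14 mm, it pivots between the fingers as the lid turns.
- pot: round gouache pot with a white screw lid, 46 mm in diameter and 46 mm high, about 0.08 kg, standing on the closed box lid (80 mm above the bench). Origin: centre of its underside, z up.
- panel: blank pale painting panel lying flat beside the box, to its left or its right, fixed: 120 (x) x 150 (y) x 12 mm thick. Origin: centre of its underside; its top is 12 mm above the bench.
- tape_roll: bystander: roll of masking tape lying flat, 98 mm in diameter, 24 mm high, on the other side of the box from the panel. Origin: centre of its underside.
- other_pot: bystander: another gouache pot, 46 mm in diameter, 46 mm high, standing on the bench to the left behind. Origin: centre of its underside.
- bottle: bystander: applicator bottle with a pointed cap, 42 mm in diameter, 117 mm high, on the bench to the right behind. Origin: centre of its underside.
- eraser: bystander: eraser in a sleeve, 23 x 42 x 13 mm, lying in front of the box. Origin: centre of its underside.
- clamp: bystander: spring clamp lying flat, 58 x 102 x 26 mm, in front of the box. Origin: centre of its underside.
Things that resemble listed ones, but are neither listed nor needed, are in the scene too. Leave any black or orange look-alike of the pot alone.

How it is judged (in metres and radians):
On the way, in this order (a step that is already met when the one before it is completed fails the run):
1. the pot stands upright and let go on the panel, the lid still closed (x of pot in the frame of panel between -0.055 and 0.055 m and y of pot in the frame of panel between -0.07 and 0.07 m and angle between pot's own z axis and vertical below 0.12 rad and contact force between pot and panel above 0.2 N and linear speed of pot below 0.03 m/s and contact force between pot and the arm below 0.05 N and contact force between pot and the fingers below 0.05 N and contact force between pot and sample_box below 0.05 N and value of joint lid below 0.1 rad), for 0.2 s.
2. the gripper raises the lid past 30 degrees (value of joint lid above 0.52 rad and (contact force between sample_box and the fingers above 0.2 N or contact force between sample_box and the arm above 0.2 N)), for 0.1 s.
At the end, for the whole second after the job is handed in: The robot is touching the lid and holds it still at 60 degrees from closed, within 6 degrees; the pot stands upright on the panel (within 7 degrees, its centre at least 5 mm inside the panel's edge), let go, at rest and clear of the box; the bystanders are within 30 mm of where they stood (x of pot in the frame of panel between -0.055 and 0.055 m and y of pot in the frame of panel between -0.07 and 0.07 m and angle between pot's own z axis and vertical below 0.12 rad and contact force between pot and panel above 0.2 N and linear speed of pot below 0.03 m/s and contact force between pot and the arm below 0.05 N and contact force between pot and the fingers below 0.05 N and contact force between pot and sample_box below 0.05 N and value of joint lid between 0.942 and 1.152 rad and velocity of joint lid between -0.1 and 0.1 rad/s and (contact force between sample_box and the fingers above 0.2 N or contact force between sample_box and the arm above 0.2 N) and distance of each of tape_roll, other_pot, bottle, eraser, clamp from where it was at the start of the episode below 0.03 m); the arm keeps its last pose, push and grip.
It fails at once if the pot is tipped over (angle between pot's own z axis and vertical above 0.6 rad).
It fails at once if the lid is raised while the pot still stands on it (value of joint lid above 0.15 rad and contact force between pot and sample_box above 0.2 N).
It fails at once if the lid is let drop (velocity of joint lid below -2.5 rad/s).
It fails at once if the pot is dropped onto the panel or bench from a height (linear speed of pot above 0.5 m/s and contact force between pot and the arm below 0.05 N and contact force between pot and the fingers below 0.05 N).
It fails at once if a bystander is pushed away from its place (distance of any of tape_roll, other_pot, bottle, eraser, clamp from where it was at the start of the episode above 0.03 m).
It also fails if it takes over 56 s, if anything falls off the work surface, if the arm or the gripper's body presses on something with over 40 N, if the wrist force passes 120 N, or if a joint passes its speed limit or range.

## Working session

There is one attempt and no reset: what is moved stays moved. The work goes in short steps, Python scripts to look and compute and a tool call to move; the robot and the scene stay as the last step left them, time stands still between calls to the robot, and variables do not carry over. Pictures are saved under pics/ and viewed, at most 10 in all, crops included, and the job is handed in when it is done.

Besides the shell and the picture viewer there is one more tool, called after "Emit:" by a JSON object that holds its "method" and its "body". send_rows: Moves the arm, as the interface text tells. Its arguments: {"type":"object","properties":{"targets":{"type":"string"},"newtons":{"type":"number"}},"required":["targets"]}

```bash
mkdir -p pics
python3 - <<'E'
from workcell import bot,camera,camera_model
import cv2,numpy as np
for n in("top","side"):
    cv2.imwrite(f"pics/{n}0.png",camera(n)); m=camera_model(n); print(n,np.round(m["K"],1).tolist(),np.round(m["pose"],3).tolist())
print(bot.hold_point_z); o=bot.get_obs(); print(o["ee_pos"],o["tcp_rot"],o["time"],o["opening"])
E
```

```text
top [[504.6, 0.0, 316.8], [0.0, 504.6, 195.9], [0.0, 0.0, 1.0]] [[0.004, -0.985, 0.173, 0.351], [-1.0, -0.003, 0.006, -0.005], [-0.005, -0.173, -0.985, 1.129], [0.0, 0.0, 0.0, 1.0]]
side [[496.3, 0.0, 324.6], [0.0, 496.3, 203.3], [0.0, 0.0, 1.0]] [[0.999, -0.046, 0.027, 0.526], [-0.051, -0.66, 0.75, -0.885], [-0.017, -0.75, -0.661, 0.876], [0.0, 0.0, 0.0, 1.0]]
0.0187
[ 0.18170061 -0.51890823  0.23063384] [-1.79930400e+02 -1.24752306e-03  1.92947019e+01] 0.1 0.08525647973737172
```

View pics/top0.png

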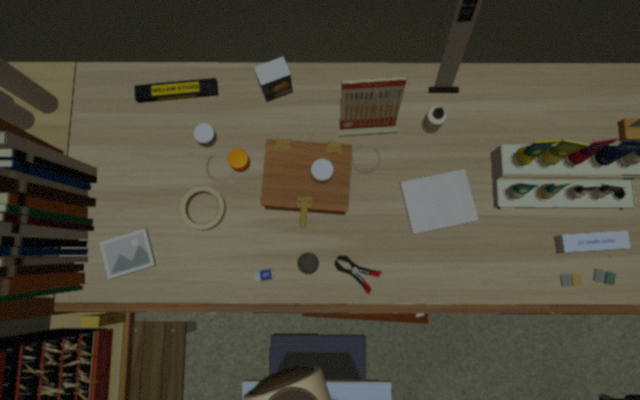

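View pics/side0.png

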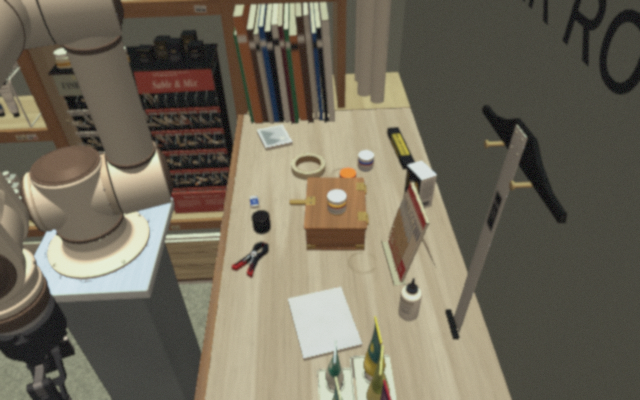

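The top view shows the white pot on the lid at (321,170), the box at about (307,176), the pull at (304,212) and the panel at (440,201). Candidates for the pot are white on the lid (321,170), white on the bench (204,133, other_pot), orange (238,159) and black (308,263). I choose the one at (321,170), which the side view also shows on the lid at (337,198).

```bash
cat > h.py <<'E'
import cv2,numpy as np
from workcell import bot,camera,camera_model
def ray(n,u,v,z):
    m=camera_model(n);P=np.array(m["pose"]);d=P[:3,:3]@np.linalg.inv(m["K"])@[u,v,1];o=P[:3,3]
    return (o+d*(z-o[2])/d[2])
def proj(n,p):
    m=camera_model(n);P=np.array(m["pose"]);c=P[:3,:3].T@(np.array(p)-P[:3,3]);q=np.array(m["K"])@c;return q[:2]/q[2]
def blob(mask,near):
    n,l,s,c=cv2.connectedComponentsWithStats(mask.astype(np.uint8))
    i=1+np.argmin([np.hypot(*(c[k]-near))+(1e4 if s[k][4]<25 else 0) for k in range(1,n)])
    return (l==i),c[i],s[i][4]
E
python3 - <<'E'
from h import *
for n in("top","side"):
    im=cv2.imread(f"pics/{n}0.png");hsv=cv2.cvtColor(im,cv2.COLOR_BGR2HSV).astype(int);H,S,V=hsv[...,0],hsv[...,1],hsv[...,2]
    pts=dict(top=dict(pot=(321,170),panel=(440,201),wood=(280,190),pull=(304,215)),side=dict(pot=(337,196),panel=(325,322),wood=(320,215),pull=(297,202)))[n]
    for k,p in pts.items(): print(n,k,hsv[p[1],p[0]])
    for k,z in(("pot",.126),("panel",.012)):
        p=pts[k]; r0=25 if k=="pot" else 60
        m=(S<60)&(V>(110 if n=="top" else 140)); b,c,a=blob(m,p)
        cs=cv2.findContours(b.astype(np.uint8),0,1)[0][0]; r=cv2.minAreaRect(cs)
        box=cv2.boxPoints(r)
        print(n,k,c,a,r,np.round(ray(n,*r[0],z),4),np.round([ray(n,*q,z)[:2] for q in box],3).tolist())
a=cv2.resize(cv2.imread("pics/top0.png")[100:300,220:420],(600,600),interpolation=2)
cv2.imwrite("pics/crop1.png",a)
E
```

```text
top pot [104  24 140]
top panel [ 86  14 131]
top wood [ 17 137  93]
top pull [ 24 154 101]
top pot [321.85054348 168.67934783] 368 ((322.1000061035156, 168.7000274658203), (21.0190372467041, 21.0190372467041), 63.43495178222656) [ 0.5832 -0.0099  0.126 ] [[0.593, 0.019], [0.613, -0.019], [0.573, -0.039], [0.554, -0.0]]
top panel [419.04733728 154.55621302] 169 ((420.9881286621094, 154.9139404296875), (45.89555740356445, 6.968584060668945), 1.6365771293640137) [ 0.6423 -0.2355  0.012 ] [[0.636, -0.183], [0.652, -0.184], [0.649, -0.288], [0.633, -0.287]]
side pot [ 75   7 224]
side panel [ 50   7 218]
side wood [ 14 124 158]
side pull [ 21 129 160]
side pot [336.44957983 195.68487395] 238 ((336.5, 196.0), (14.0, 19.0), 90.0) [ 0.5854 -0.0115  0.126 ] [[0.565, 0.015], [0.61, 0.012], [0.605, -0.038], [0.562, -0.035]]
side panel [340.21138908 280.21326483] 49047 ((357.5, 253.5), (291.0, 305.0), 90.0) [ 0.6295 -0.0901  0.012 ] [[0.181, 0.611], [1.2, 0.529], [0.868, -0.463], [0.316, -0.431]]
```

View pics/crop1.png

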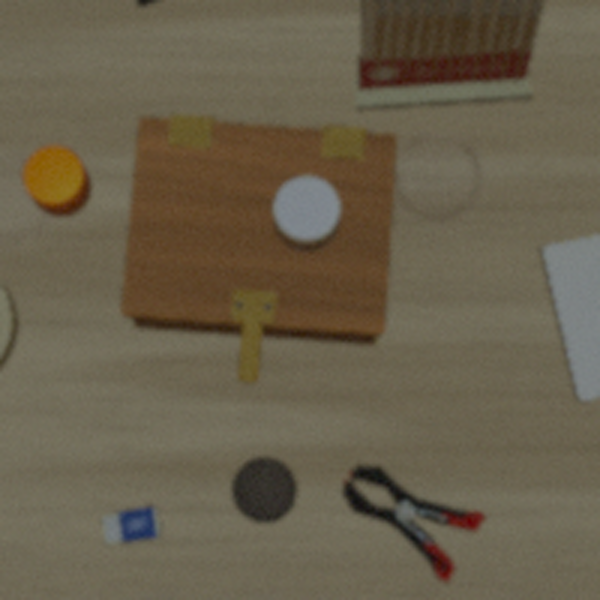

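The crop shows the white-lidded pot on the lid at crop (307,208), the lid corners at (140,118), (396,133), (382,333), (123,313), and the pull tip at (248,380). The black pot stands in front of the pull at (265,490).

Run:
```python
from h import *
C=lambda u,v:(220+u/3-.33,100+v/3-.33)
L=np.array([ray("top",*C(*p),.08)[:2] for p in[(140,118),(396,133),(382,333),(123,313)]])
print("lid",np.round(L,3).tolist(),"c",L.mean(0),"len",[round(np.linalg.norm(L[i]-L[(i+1)%4]),3) for i in range(4)])
e=((L[0]+L[1])-(L[2]+L[3])); h=L[0]-L[1]
print("yaw x",np.degrees(np.arctan2(e[1],e[0])),"yaw from y",np.degrees(np.arctan2(-h[0],h[1])),np.degrees(np.arctan2(-(L[3]-L[2])[0],(L[3]-L[2])[1])))
print("pulltip",ray("top",*C(248,381),.08),"root",ray("top",*C(252,325),.08))
P=np.array([ray("top",*p,.012)[:2] for p in[(401,182),(467,170),(477,220),(413,233)]]);print("panel",P.round(3).tolist(),P.mean(0))
im=cv2.imread("pics/top0.png");hsv=cv2.cvtColor(im,cv2.COLOR_BGR2HSV).astype(int);b,c,a=blob((hsv[...,1]<40)&(hsv[...,2]>105),(440,201));print(c,a,ray("top",*c,.012))
print("black",ray("top",*C(265,490),.046),"eraser",ray("top",*C(130,525),.013),"clamp",ray("top",*C(405,515),.02))
for k,p in dict(pulltip=(290,202)).items(): print(k,ray("side",*p,.075))
```

```text
lid [[0.659, 0.11], [0.648, -0.074], [0.504, -0.063], [0.517, 0.119]] c [0.58216253 0.02329219] len [np.float64(0.184), np.float64(0.145), np.float64(0.182), np.float64(0.142)]
yaw x -3.9888017604862678 yaw from y -3.351478760184585 -4.303371173300543
pulltip [0.46969216 0.03094432 0.08      ] root [0.50911185 0.0284783  0.08      ]
panel [[0.579, -0.188], [0.607, -0.338], [0.493, -0.355], [0.464, -0.212]] [ 0.53603318 -0.27356796]
[439.0854063  200.93974572] 3618 [ 0.53620414 -0.27262354  0.012     ]
black [0.39586057 0.01938699 0.046     ] eraser [0.37158595 0.11837908 0.013     ] clamp [ 0.37931181 -0.08156648  0.02      ]
pulltip [0.47417162 0.03339059 0.075     ]
```

Emit:
{"method": "send_rows", "body": {"targets": "60 -38 0 5 0;120 -76 0 10 0;180 -114 0 15 0;240 -152 0 20 0;300 -190 0 23.3 0;350 -222 0 23.3 0;400 -253 0 23.3 0;450 -285 0 23.3 0;500 -317 0 23.3 0;530 -336 0 23.3 0;547.7 -346.9 0 23.3 0;547.7 -346.9 0 23.3 0;547.7 -346.9 0 23.3 0;547.7 -346.9 0 23.3 0", "newtons": 30}}

```text
time: 1.85
ee_pos: [0.5828, -0.0256, 0.2316]
tcp_rot: [-179.4, -0.0, -2.8]
wrist_force: [0.5, 0.1, -0.3]
opening: 0.0853
grasp_force: 0.0
```

Emit:
{"method": "send_rows", "body": {"targets": "0 0 0 0 0;0 0 0 0 0;0 0 0 0 0"}}

```text
time: 2.22
ee_pos: [0.5833, -0.0249, 0.2314]
tcp_rot: [-179.4, -0.0, -2.7]
wrist_force: [-0.5, 0.0, 0.9]
opening: 0.0854
grasp_force: 0.0
```

Run:
```python
from h import *
a=camera("top"); b=camera("side"); cv2.imwrite("pics/t1.png",a);cv2.imwrite("pics/s1.png",b)
c=np.hstack([cv2.resize(x,(400,500),interpolation=2) for x in(a[90:290,230:390],b[100:300,260:420])]);cv2.imwrite("pics/c1.png",c)
print(bot.get_obs()["ee_pos"],bot.get_obs()["tcp_rot"])
```

```text
[ 0.58333203 -0.02483469  0.23131029] [-1.79393488e+02  4.76656926e-03 -2.67670244e+00]
```

View pics/c1.png

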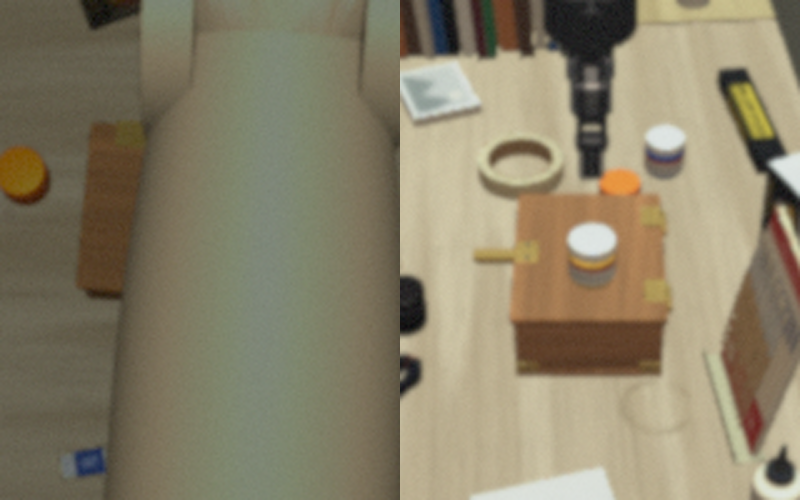

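The side crop (right half) shows the fingertips at crop (592,175) behind the pot's top at (592,240). I'll check the measured pose against the camera.

Run:
```python
from h import *
for y in(-.0105,-.0248):
  print([proj("side",[.5833,y+d,z]).round(1).tolist() for d in(-.045,.045) for z in(.231,.244)])
a=cv2.imread("pics/s1.png");g=a[110:180,320:352].max(2)
cv2.imwrite("pics/x.png",a)
print(ray("side",336.8,170,.24)); o=bot.get_obs();print(o["q"],o["qd"],o["time"])
```

```text
[[336.9, 171.8], [336.8, 166.9], [334.1, 147.4], [334.1, 142.6]]
[[337.3, 176.0], [337.3, 171.1], [334.5, 151.1], [334.5, 146.3]]
[ 0.58283051 -0.0607829   0.24      ]
[ -2.73388034   9.7427859   15.34273543  95.60532138   0.6065073
 179.9428189 ] [ 0.05177908  0.13071328  0.05201581 -0.11448027 -0.01723021 -0.01609277] 2.325
```

Emit:
{"method": "send_rows", "body": {"targets": "0 0 0 0 0"}}

```text
time: 2.45
ee_pos: [0.5834, -0.0248, 0.2313]
tcp_rot: [-179.4, 0.0, -2.7]
wrist_force: [-0.6, 0.2, -0.1]
opening: 0.0853
grasp_force: 0.0
```

Joint 6 sits at its 180° limit, which blocked the pose. I'll turn half a turn the other way, which gives the same grasp.

Emit:
{"method": "send_rows", "body": {"targets": "0 0 0 -10 0;0 0 0 -20 0;0 0 0 -30 0;0 0 0 -40 0;0 0 0 -50 0;0 0 0 -60 0;0 0 0 -70 0;0 0 0 -80 0;0 0 0 -90 0;0 0 0 -100 0;0 0 0 -110 0;0 0 0 -120 0;0 0 0 -130 0;0 0 0 -140 0;0 0 0 -150 0;0 0 0 -160 0;0 0 0 -170 0;0 0 0 -180 0;0 0 0 -180 0;0 0 0 -180 0"}}

```text
time: 4.95
ee_pos: [0.5834, -0.0248, 0.2313]
tcp_rot: [179.4, -0.0, 177.1]
wrist_force: [0.3, -0.1, 0.3]
opening: 0.0851
grasp_force: 0.0
```

Emit:
{"method": "send_rows", "body": {"targets": "0 14.3 0 1 0;0 14.3 60 1 0;0 14.3 60 1 0;0 14.3 60 1 0"}}

```text
time: 5.45
ee_pos: [0.5847, -0.01, 0.1737]
tcp_rot: [179.4, 0.1, 176.3]
wrist_force: [1.5, -0.7, 0.3]
opening: 0.0854
grasp_force: 0.0
```

Good; descend the remaining 84 mm to TCP z ≈ 0.09, then close.

Emit:
{"method": "send_rows", "body": {"targets": "0 0 40 0 0;0 0 70 0 0;0 0 82 0 0;0 0 82 0 0;0 0 82 0 0;0 0 82 0 60;0 0 82 0 120;0 0 82 0 180;0 0 82 0 180;0 0 82 0 180;0 0 82 0 180", "newtons": 30}}

```text
time: 6.82
ee_pos: [0.5843, -0.0091, 0.0901]
tcp_rot: [179.4, 0.0, 176.3]
wrist_force: [-1.1, -0.8, 5.7]
opening: 0.0437
grasp_force: 30.7
```

Emit:
{"method": "send_rows", "body": {"targets": "0 0 -20 0 180;0 0 -50 0 180;0 0 -70 0 180;5 -40 -70 0 180;10 -85 -70 0 180;16 -135 -70 0 180;22 -185 -70 0 180;27 -230 -70 0 180;31 -256 -70 0 180;31 -267 -70 0 180;31 -267 -70 0 180;31 -267 -70 0 180;31 -267 -70 0 180"}}

```text
time: 8.45
ee_pos: [0.5364, -0.2732, 0.1567]
tcp_rot: [179.4, -0.0, 176.4]
wrist_force: [-0.1, -0.9, -0.7]
opening: 0.0439
grasp_force: 30.8
```

Run:
```python
from h import *
b=camera("side"); cv2.imwrite("pics/c2.png",cv2.resize(b[150:400,200:440],(576,600),interpolation=2))
```

```text
(no output)
```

View pics/c2.png

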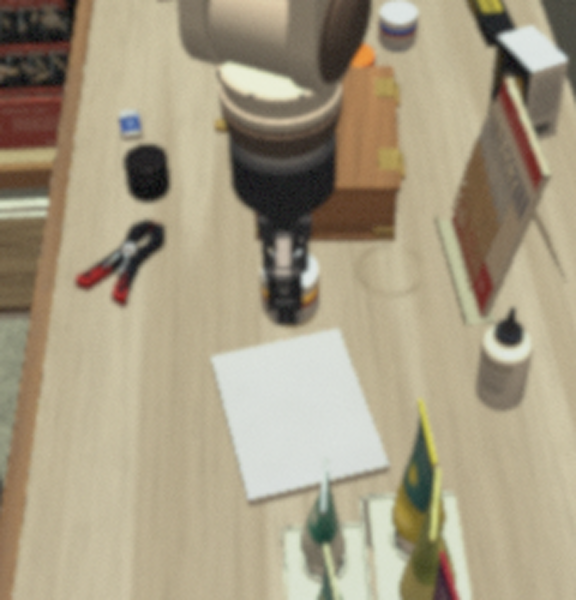

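The pot is held upright in the fingers above the panel (crop (290,290)). Now I lower it.

Emit:
{"method": "send_rows", "body": {"targets": "0 0 40 0 180;0 0 80 0 180;0 0 110 0 180;0 0 125 0 180;0 0 130 0 180;0 0 132 0 180;0 0 133 0 180;0 0 133 0 180;0 0 133 0 180"}}

```text
time: 9.62
ee_pos: [0.5363, -0.2729, 0.0241]
tcp_rot: [179.4, 0.0, 176.3]
wrist_force: [-0.4, 0.2, -0.8]
opening: 0.0434
grasp_force: 30.8
```

Emit:
{"method": "send_rows", "body": {"targets": "0 0 1 0 180;0 0 2 0 180;0 0 2.5 0 180;0 0 2.5 0 180"}}

```text
time: 10.12
ee_pos: [0.5362, -0.2728, 0.0222]
tcp_rot: [179.4, 0.0, 176.3]
wrist_force: [-2.4, 1.6, 6.7]
opening: 0.0435
grasp_force: 31.4
```

Contact. Open gently and back off upward.

Emit:
{"method": "send_rows", "body": {"targets": "0 0 0 0 110;0 0 0 0 80;0 0 0 0 40;0 0 0 0 0;0 0 0 0 0;0 0 0 0 0;0 0 0 0 0;0 0 -30 0 0;0 0 -80 0 0;0 0 -130 0 0;0 0 -150 0 0;0 0 -150 0 0;0 0 -150 0 0"}}

```text
time: 11.75
ee_pos: [0.5357, -0.2742, 0.1697]
tcp_rot: [179.4, -0.1, 176.3]
wrist_force: [-0.1, 0.5, 0.1]
opening: 0.0855
grasp_force: 0.0
```

Emit:
{"method": "send_rows", "body": {"targets": "10 40 0 0 0;20 85 0 0 0;30 130 0 0 0;40 175 0 0 0;50 220 0 0 0;60 260 0 0 0;68 285 0 0 0;72 300 0 0 0;72 300 0 0 0;72 300 0 0 0;72 300 0 0 0"}}

```text
time: 13.12
ee_pos: [0.4835, 0.0288, 0.1741]
tcp_rot: [179.4, -0.0, 176.3]
wrist_force: [-0.0, 0.5, 0.6]
opening: 0.0852
grasp_force: 0.0
```

Run:
```python
from h import *
b=camera("side"); cv2.imwrite("pics/s3.png",b);cv2.imwrite("pics/c3.png",cv2.resize(b[120:380,210:430],(508,600),interpolation=2))
```

```text
(no output)
```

View pics/c3.png

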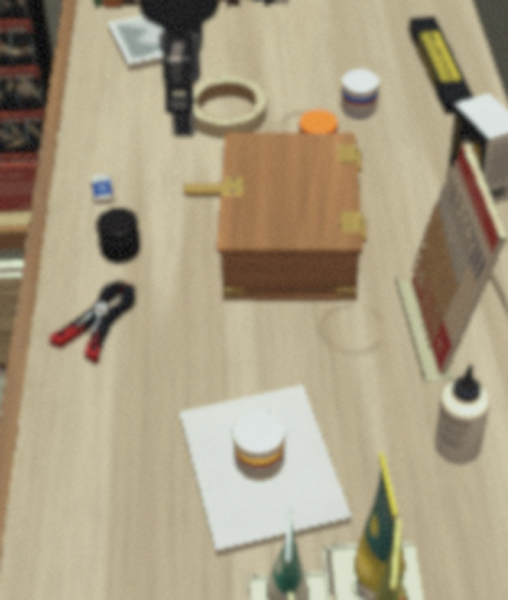

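The pot stands upright near the panel's centre (crop (260,440)), the pull is free at (205,188), and the fingers are above it. I'll descend and pinch the pull.

Emit:
{"method": "send_rows", "body": {"targets": "0 1 50 0 0;0 1 90 0 0;0 1 110 0 0;0 1 118 0 0;0 1 118 0 0;0 1 118 0 0;0 1 118 0 100;0 1 118 0 180;0 1 118 0 255;0 1 118 0 255;0 1 118 0 255;0 1 118 0 255;0 1 118 0 255", "newtons": 45}}

```text
time: 14.8
ee_pos: [0.4834, 0.0302, 0.0566]
tcp_rot: [179.6, -0.0, 176.2]
wrist_force: [-1.2, -10.7, 3.2]
opening: 0.0133
grasp_force: 46.1
```

Emit:
{"method": "send_rows", "body": {"targets": "-0.5 -0.5 -8.9 0 255;-1.5 -1 -17.7 0 255;-2.9 -1 -26.5 0 255;-4.8 -1 -35.2 0 255;-7.1 -1 -43.8 0 255;-9.9 -1 -52.3 0 255;-13.1 -1 -60.6 0 255;-16.7 -1 -68.7 0 255;-20.8 -1 -76.6 0 255;-25.3 -1 -84.3 0 255;-25.3 -1 -84.3 0 255;-25.3 -1 -84.3 0 255"}}

```text
time: 16.3
ee_pos: [0.5087, 0.0283, 0.1408]
tcp_rot: [179.4, -0.0, 176.3]
wrist_force: [-1.1, -5.1, -1.7]
opening: 0.0133
grasp_force: 45.2
```

Emit:
{"method": "send_rows", "body": {"targets": "-4.9 0 -7.5 0 255;-10.1 0 -14.7 0 255;-15.7 0 -21.6 0 255;-21.7 0 -28.2 0 255;-28 0 -34.4 0 255;-34.7 0 -40.4 0 255;-41.6 0 -46 0 255;-48.8 0 -51.2 0 255;-56.3 0 -56 0 255;-64 0 -60.4 0 255;-64 0 -60.4 0 255;-64 0 -60.4 0 255;-64 0 -60.4 0 255;-64 0 -60.4 0 255"}}

```text
time: 18.05
ee_pos: [0.5726, 0.0238, 0.2011]
tcp_rot: [179.4, 0.0, 176.3]
wrist_force: [0.8, 2.4, -1.4]
opening: 0.0132
grasp_force: 45.8
```

Run:
```python
from h import *
b=camera("side"); cv2.imwrite("pics/s4.png",b);cv2.imwrite("pics/c4.png",cv2.resize(b[110:350,200:430],(575,600),interpolation=2))
```

```text
(no output)
```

View pics/c4.png

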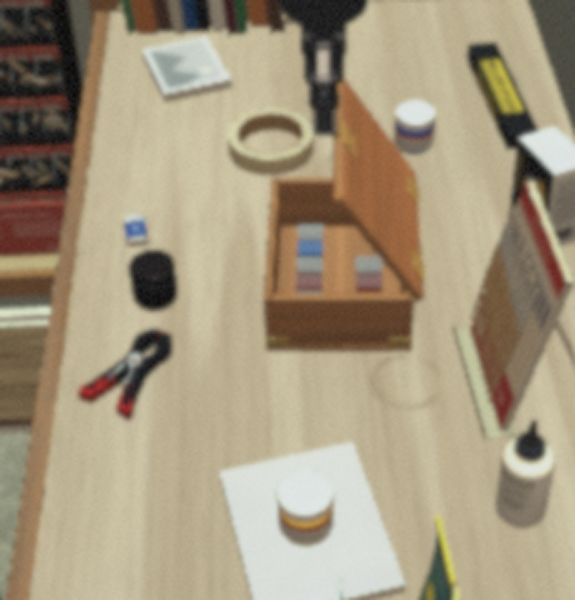

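The lid stands open and the pot is upright on the panel at (305,505). The lid's near free corner is at crop (338,200); I'll check the angle from it.

Run:
```python
from h import *
c=np.radians(-4);bx=np.array([np.cos(c),np.sin(c),0]);by=np.array([-np.sin(c),np.cos(c),0])
H=np.array([.653,.018,.07])
print("seen",200+338/2.5,110+200/2.5,"far",200+342/2.5,110+85/2.5)
for t in(52,56,60,64,68):
  a=np.radians(t);u=-np.cos(a)*bx+[0,0,np.sin(a)];n=np.sin(a)*bx+[0,0,np.cos(a)]
  print(t,[proj("side",H+.143*u+k*n+s*.093*by).round(1).tolist() for s in(-1,1) for k in(0,.01)])
```

```text
seen 335.2 190.0 far 336.8 144.0
52 [[325.9, 193.8], [329.5, 191.6], [327.2, 144.5], [330.4, 142.4]]
56 [[329.6, 191.7], [333.5, 189.7], [330.5, 142.5], [333.9, 140.5]]
60 [[333.6, 189.8], [337.6, 188.0], [334.0, 140.6], [337.6, 138.9]]
64 [[337.7, 188.1], [341.9, 186.5], [337.6, 139.0], [341.4, 137.5]]
68 [[341.9, 186.7], [346.3, 185.3], [341.4, 137.6], [345.3, 136.3]]
```

The camera agrees with 60°, so I hand in.

```bash
python3 -c "
from workcell import ticket
print(ticket.job_done())"
```

```text
the job is handed in; nothing more can be done
None
```

I set the pot down upright near the middle of the panel, and the gripper is still holding the lid by its pull at about 60° by the side camera. I saw no bystander moved, and the job is handed in, though the hand-in returned no verdict.

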